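Index the dental bur stand to the next hole

TASK

Unlock the round bur stand by gently pressing down its blue plunger cap with a fingertip, and turn the stand one hole round so that the plunger goes to the hole beside the green stud; then let go so that the plunger springs fully back up and locks the stand there. Only push gently, never grip or lift anything: both jars must stay standing in their cups, and the soap bottle and the yellow box stay where they are.

Things in the scene. Friction and masses are not known exactly. Their poses are not given: they have to be found in the camera images.
- carousel: Fixed base of the rotary stand: a white disc 340 mm across and 30 mm high with an aluminium index flange. Origin at the centre of its underside, z up along the axis of rotation. Six dark index holes (14 mm) lie in the flange every 60 degrees, 137 mm from the axis; at the start the plunger is locked in the hole on this body's -x side.
- hub (a point): Point on the axis of rotation at the height of the steel turntable's top face (36 mm above the work surface). The turntable is 240 mm across; a 10 mm high grey hub cap covers this point.
- turntable (a joint): Angle of the turntable in rad, 0 at the start hole, growing counter-clockwise seen from above; the next holes are at +1.047 and -1.047. Stops at -2.6 and +2.6. The plunger, both cups and a small blue bur block (burs to 34 mm above the turntable) ride on it. It turns with light friction (0.05 N m, up to 0.2 N m while the tooth rubs under the flange), but is locked while the tooth is in a hole.
- plunger (a joint): Travel of the spring plunger in m: 0 fully up, 0.014 down at its stop. Spring 3 N at 0, 10 N at 0.014. Its brass tooth, under the flange 53 mm farther out than the cap, stands up in an index hole when locked and is clear of it from 0.008 on. Released between holes it rests under the flange at about 0.008; its round nose springs into a hole and centres the turntable when within about 3 mm of it.
- cap_top (a point): Centre of the top of the blue round plunger cap (56 mm across, black pad), 84 mm from the axis. Up, it is 60 mm above the work surface, 2 mm proud of the grey collar ring round it (66 mm outside, 60 mm inside; 72 mm at the foot); pressed, it sinks straight into the collar. Cap and collar ride on the turntable: shut fingers pressing on the cap drag it round by friction or by the collar's wall.
- green_stud: Green stud, 24 mm across and 12 mm high, fixed on the flange 157 mm from the axis, beside one of the two holes next to the plunger's hole (60 degrees to one side or the other): the hole to go to. Origin at the centre of its underside.
- red_stud: Red stud of the same size beside the hole on the other side: not that way. Origin at the centre of its underside.
- cup_a (a point): Centre of the floor of cup a on the turntable: grey ring 52 mm outside, 44 mm inside, 14 mm high, 81 mm from the axis.
- cup_b (a point): Centre of the floor of cup b, the same.
- jar_a: Loose amber jar with a white cap, 36 mm across, 55 mm high, standing in cup a. Origin at the centre of its underside, z up.
- jar_b: Loose amber jar with a black cap, same size, standing in cup b. Origin at the centre of its underside, z up.
- soap: Loose green soap bottle, 60 mm across, 150 mm high, standing beside the stand. Origin at the centre of its underside, z up.
- mask_box: Loose yellow box, 180 x 100 x 75 mm (x, y, z), beside the stand. Origin at the centre of its underside, z up.
Not all that is in view belongs to the job. What is shaped like the jar_a but purple is not meant.

How it is judged:
By the outcome, as a careful person would: the job done as asked, in the order asked, and still so for the second after the job is handed in, with the robot touching nothing.
It also fails if it takes over 32 s, if anything falls off the work surface, if the arm or the gripper's body presses on something with over 40 N, if the wrist force passes 120 N, or if a joint passes its speed limit or range.

ROBOT

A 6-joint arm with a two-finger parallel gripper is mounted at the origin on the work surface. World frame = base frame: x ahead of the robot, y to its left, z up, the work surface at z = 0. Lengths are in m, angles in rad, forces in N, time in s.
With the tool pointing down it reaches from about 0.35 to 0.975 m from the base axis. Payload 4.9 kg.
Tool frame: the origin (TCP) lies at the very end of the fingers, on their centre line; the grasp point (between the pads) lies 19 mm behind it; z points along the fingers, y is the line along which they close (so a half turn about z gives the same grasp; the last joint's range is limited). The gripper opens to 85 mm and grips with 20 to 120 N. Pads are 22 mm wide; open, the fingers measure 114 mm over their backs; the gripper's body (76 mm by 85 mm) begins 54 mm behind the grasp point. The pads swing forward as they close: fully open they stand 13 mm farther back than shut.
Start: joints at [-1.221, 0.053, 1.613, -0, 1.476, -0.119], TCP at [0.282, -0.558, 0.192] pointing down, gripper open.
Joint ranges: [-3.01, 3.01], [-1.01, 2.22], [0.06, 2.58], [-1.02, 4.17], [0.09, 2.62], [-3.14, 3.14]. Speed limits (rad/s): [2.57, 2.57, 3.14, 3.14, 3.14, 3.14].

INTERFACE

Orientations are given as a rotation vector (axis times angle).
In Python, from station import * gives the robot as it stands.
- The arm moves only by the shell command python3 -m crank 'ROWS' [OPENING] [FORCE]. ROWS is JSON, a list of rows, each an object with "offset": the shift along the tool's x, y, z in m, a list of three; "twist": the turn, a rotation vector about the tool's x, y, z in degrees, a list of three. In form: [{"offset": [x, y, z], "twist": [rx, ry, rz]}, ...]. A call has 1 to 20 rows; each row is the pose to reach, as a shift and turn from the pose commanded when the call began, along the tool's axes at that moment; what a row does not reach only later rows make up. A row lasts 1/8 s, in which the tool goes at most 62.5 mm and 10.7 degrees, less where a joint would pass 70% of its speed; a pose out of reach is approached as far as the arm can. A call with a gripper value outside its range is refused whole. OPENING is the opening, from 0 (shut) to 1 (fully open), set as the call begins (- or left out, the last holds). The fingers move at their own pace and stop on an object; FORCE is the grip in N (left out, the last holds). Time passes only in rows, so rows that repeat a pose let the fingers close. It gives the time, the measured TCP pose, the force, the opening and the grip force at its end, in the units of the state.
- get_obs(): the state, without advancing time (a new reading comes with each control period).
- get_image(name): name is "side" or "top"; returns the picture (384x512x3 uint8, red, green, blue); there is no depth.
- get_calibration(name): a dict with "intrinsics" (3x3 intrinsics, pixels), "world_from_camera" (4x4, takes a point from camera to world coordinates). Camera axes: x right, y up, looking along -z (the intrinsics and any distortion apply to the point x, -y, -z); pixel columns grow to the right and rows downward; lengths in m; the calibration is good to about 2 mm. A picture is of the moment at which its call begins. get_calibration takes no time and is no camera call.
- finish_job(): hands the job in; it is judged then, once.
Trained networks look in the newest picture that a camera, given by its name, has taken for a name from the list of things; names that differ only in an ending like _2 or _b are one class to them, and where a whole thing is asked for, a point or a joint stands for the part that bears it (a point fixed in the world has none). Each returns a list of dicts, best first, with "confidence" (0 to 1); they miss things now and then, are a little off and sometimes report something else, mostly with a low value. They report only what shows in the picture. A call takes as long as a camera call. They do not tell look-alikes from the thing itself.
- cut_out(query, camera): "region" (384x512 bool, what is visible of it) and "rect" ([centre column, centre row, width, height] in pixels, round what is visible of it).
The state is a dict: "t": time; "q": joint angles; "dq": joint speeds; "effort": joint torques, N m; "tool_pos": TCP position; "tool_rot": TCP orientation; "contact_force": force on the tool from outside, world axes, zero at the start; "wrist_torque": the same for the moment, N m; "opening": finger opening in m; "grip_force": force on a finger pad.
Only numpy, scipy, OpenCV 4.12 (cv2) and the standard library are available. Lean on these libraries where they do the work, as an engineer would, in place of code of your own. Each camera call takes 0.05 s, during which the arm holds its last target. There are 200 camera calls.

## Working session

There is one attempt and no reset: what is moved stays moved. The work goes in short steps, Python scripts to look and compute and a shell command to move; the robot and the scene stay as the last step left them, time stands still between calls to the robot, and variables do not carry over. Pictures are saved under pics/ and viewed, at most 10 in all, crops included, and the job is handed in when it is done.

```bash
mkdir -p pics
cat > h.py <<'E'
from station import *
import numpy as np, cv2
def ray(cam,px):
    c=get_calibration(cam);K=np.array(c["intrinsics"]);T=np.array(c["world_from_camera"])
    d=np.linalg.inv(K)@[px[0],px[1],1.]; d=T[:3,:3]@[d[0],-d[1],-d[2]]
    return T[:3,3],d
def at(cam,px,z):
    o,d=ray(cam,px); return o+d*(z-o[2])/d[2]
def proj(cam,p):
    c=get_calibration(cam);K=np.array(c["intrinsics"]);T=np.array(c["world_from_camera"])
    q=T[:3,:3].T@(np.array(p)-T[:3,3]); v=K@[q[0],-q[1],-q[2]]; return v[:2]/v[2]
E
python3 - <<'E'
from h import *
a=get_image("top");b=get_image("side")
cv2.imwrite("pics/top.png",cv2.resize(a[:,:,::-1],(800,600),interpolation=cv2.INTER_CUBIC));cv2.imwrite("pics/side.png",cv2.resize(b[:,:,::-1],(800,600),interpolation=cv2.INTER_CUBIC))
hs={"cap_top":.05,"green_stud":.042,"red_stud":.042,"carousel":.03,"jar_a":.08,"soap":.15,"mask_box":.075}
for cam in("top","side"):
  print(get_calibration(cam))
  for n,z in hs.items():
    for r in cut_out(n,cam)[:3]:
      print(cam,n,round(r["confidence"],2),np.round(r["rect"],1),np.round(at(cam,r["rect"][:2],z),3))
print(get_obs())
E
```

```text
{'intrinsics': array([[426.71154092,   0.        , 247.32286365],
       [  0.        , 426.71154092, 190.0080024 ],
       [  0.        ,   0.        ,   1.        ]]), 'world_from_camera': array([[ 1.79276976e-02,  9.96745041e-01, -7.85997478e-02,
         4.79912389e-01],
       [-9.99837142e-01,  1.80349773e-02,  6.55169609e-04,
         2.57448483e-03],
       [ 2.07058172e-03,  7.85752015e-02,  9.96906039e-01,
         1.27133663e+00],
       [ 0.00000000e+00,  0.00000000e+00,  0.00000000e+00,
         1.00000000e+00]])}
top cap_top 0.8 [271.4 220.2  17.2  31.6] [ 0.491 -0.069  0.05 ]
top cap_top 0.45 [225.  211.9   4.4  10.9] [0.512 0.064 0.05 ]
top cap_top 0.38 [377.2 224.4  40.8  69.5] [ 0.484 -0.371  0.05 ]
top green_stud 0.64 [273.4 221.   19.5  26.2] [ 0.489 -0.075  0.042]
top red_stud 0.38 [224.8 210.6   5.6  12.8] [0.516 0.066 0.042]
top carousel 0.59 [271.3 186.3 121.  115. ] [ 0.59  -0.068  0.03 ]
top carousel 0.32 [271.9 187.3  82.7  87.6] [ 0.587 -0.07   0.03 ]
top jar_a 0.74 [199.3 131.8  11.2  14.3] [0.737 0.141 0.08 ]
top jar_a 0.63 [246.3 174.1  10.4  14.9] [0.6
[... 1413 characters left out ...]
5]
{'t': 0.8, 'q': array([-1.22098408e+00,  5.26713693e-02,  1.61289948e+00,  1.46552576e-05,
        1.47602635e+00, -1.19025994e-01]), 'dq': array([-1.19186016e-04, -2.14308291e-05,  1.38364799e-04, -7.93595067e-04,
       -1.58650424e-03, -9.44116861e-04]), 'effort': array([ 2.23168786e-04, -3.93634844e+01, -3.70439529e+01, -8.17900764e-05,
        3.35692685e-04, -2.47242099e-05]), 'tool_pos': array([ 0.28238769, -0.55753973,  0.19172165]), 'tool_rot': array([-3.05566279e+00, -7.29719398e-01, -2.19424078e-05]), 'contact_force': array([-0.54653593,  0.1703933 , -0.09918469]), 'wrist_torque': array([ 0.00497383,  0.02762775, -0.0018734 ]), 'grip_force': 0.0, 'opening': 0.08524216409777019}
```

View pics/top.png

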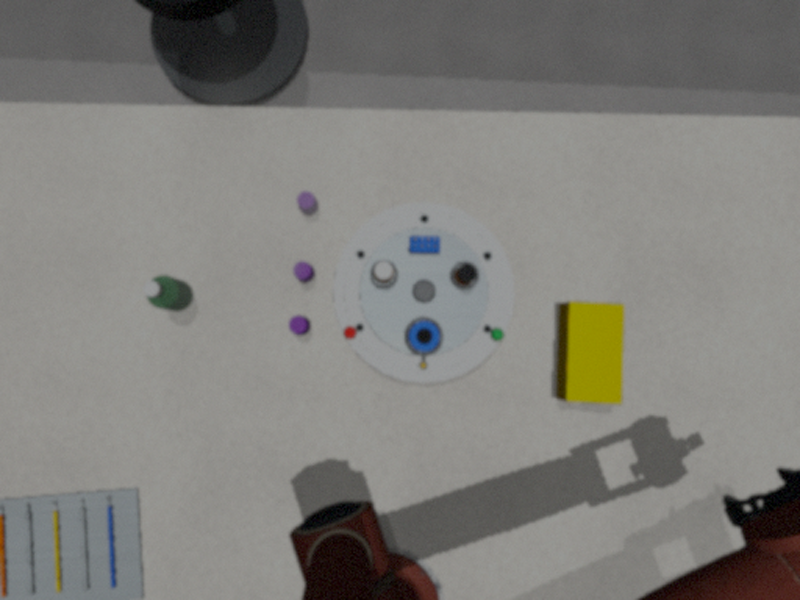

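View pics/side.png

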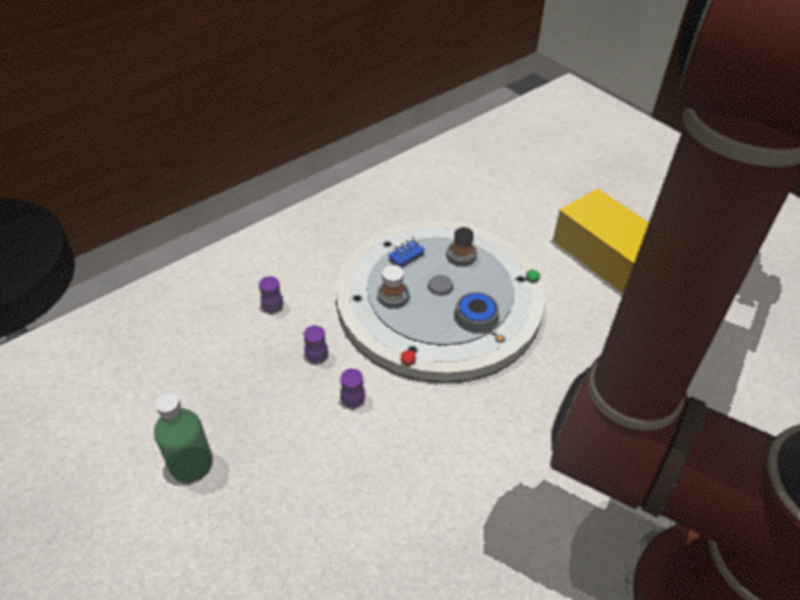

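Top view: plunger cap at (424,336), hub at (424,291), green stud at (497,335), red stud at (350,333), brass tooth at (424,364). White jar at (383,272), black jar at (465,274). The three purple jars at (307,203), (304,271) and (299,325) are look-alikes outside the stand. Green is on the -y side, so the turn is counter-clockwise (+60°). I'll now get precise positions and an enlarged crop.

```bash
cat >> h.py <<'E'
def blob(img,cam,z,lo,hi,box,big=True):
    h=cv2.cvtColor(img,cv2.COLOR_RGB2HSV); m=cv2.inRange(h,lo,hi); k=np.zeros_like(m); x0,y0,x1,y1=box; k[y0:y1,x0:x1]=1; m=m*k
    n,l,s,c=cv2.connectedComponentsWithStats(m); i=1+np.argmax(s[1:,4]); p=cv2.minEnclosingCircle(np.argwhere(l==i)[:,::-1].astype(np.float32))
    return c[i],s[i,4],np.array(p[0]),at(cam,p[0],z)[:2]
E
python3 - <<'E'
from h import *
for cam,box in(("top",(200,120,340,260)),("side",(210,130,360,250))):
  im=get_image(cam)
  for n,lo,hi,z in(("cap",(100,110,50),(120,255,255),.06),("green",(45,90,40),(85,255,255),.04),("red",(0,150,80),(8,255,255),.04)):
    b=box
    if n=="cap": b=(250,200,290,235) if cam=="top" else (285,180,325,212)
    c,a,p,w=blob(im,cam,z,lo,hi,b); print(cam,n,a,np.round(p,1),np.round(w,4),np.round(at(cam,c,z)[:2],4))
  if cam=="top":
    cv2.imwrite("pics/c.png",cv2.resize(im[120:255,195:345,::-1],(660,594),interpolation=cv2.INTER_CUBIC))
    m=max(cut_out("carousel",cam),key=lambda r:r["confidence"]); print(m["rect"],at(cam,m["rect"][:2],.03))
E
```

```text
top cap 273 [270.9 214.9] [ 0.5058 -0.0664] [ 0.506  -0.0667]
top green 35 [317.8 213.6] [ 0.5124 -0.2027] [ 0.5125 -0.2025]
top red 31 [223.5 212.5] [0.5107 0.0693] [0.5106 0.069 ]
[269.7, 189.4, 115.0, 112.1] [ 0.58074535 -0.06351215  0.03      ]
side cap 249 [305. 197.] [ 0.5024 -0.061 ] [ 0.5038 -0.0631]
side green 42 [340.5 176. ] [ 0.5097 -0.1972] [ 0.5097 -0.1977]
side red 51 [260.5 227.5] [0.5099 0.072 ] [0.5085 0.072 ]
```

View pics/c.png

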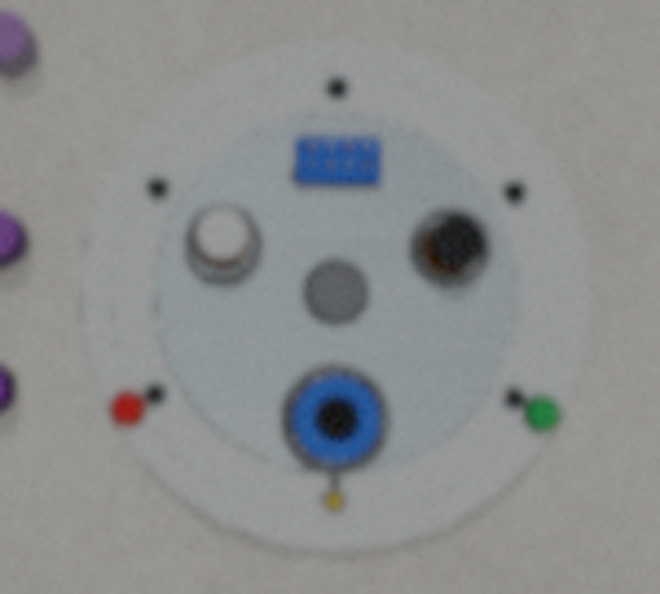

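The crop confirms it: plunger at (336,418), green stud with its hole at (542,413)/(514,398), and the red stud on the opposite side. Turning +60° about the hub (0.589,-0.065) takes the cap from (0.505,-0.065) to about (0.547,-0.138). First I'll shut the fingers, move above the cap and align the tool with the world axes.

```bash
python3 -m crank '[{"offset":[0.02,-0.016,0],"twist":[0,0,2]},{"offset":[0.06,-0.05,0],"twist":[0,0,5]},{"offset":[0.1,-0.08,0],"twist":[0,0,8]},{"offset":[0.14,-0.113,0],"twist":[0,0,11]},{"offset":[0.18,-0.145,0],"twist":[0,0,14]},{"offset":[0.22,-0.177,0],"twist":[0,0,17]},{"offset":[0.26,-0.209,0],"twist":[0,0,19]},{"offset":[0.3,-0.241,0],"twist":[0,0,21]},{"offset":[0.34,-0.273,0],"twist":[0,0,23]},{"offset":[0.38,-0.305,0],"twist":[0,0,25]},{"offset":[0.41,-0.33,0.03],"twist":[0,0,26.9]},{"offset":[0.4217,-0.339,0.06],"twist":[0,0,26.9]},{"offset":[0.4217,-0.339,0.08],"twist":[0,0,26.9]},{"offset":[0.4217,-0.339,0.08],"twist":[0,0,26.9]},{"offset":[0.4217,-0.339,0.08],"twist":[0,0,26.9]}]' 0 20
python3 - <<'E'
from h import *
print(get_obs())
im=get_image("side"); p=proj("side",get_obs()["tool_pos"]); print(p)
cv2.imwrite("pics/s2.png",cv2.resize(im[120:255,220:370,::-1],(660,594),interpolation=cv2.INTER_CUBIC))
E
```

```text
t: 2.82
tool_pos: [0.506, -0.0656, 0.113]
tool_rot: [3.141, -0.003, 0.003]
contact_force: [-0.3, 0.2, -0.5]
opening: -0.0
grip_force: 0.0
{'t': 2.825, 'q': array([-2.74796085e-01, -1.65037393e-01,  1.95594264e+00, -1.49716096e-04,
        1.34880809e+00,  1.29794741e+00]), 'dq': array([ 0.00095202, -0.00757653, -0.01336767, -0.00169704, -0.00340702,
        0.00085924]), 'effort': array([ 2.02657292e-01, -2.75301379e+01, -3.46539974e+01,  6.73589733e-03,
        2.20517797e-02, -2.07211102e-03]), 'tool_pos': array([ 0.50601773, -0.06561676,  0.11295255]), 'tool_rot': array([ 3.14094116e+00, -3.00641788e-03,  2.77942417e-03]), 'contact_force': array([-0.31460996,  0.15315661, -0.47537861]), 'wrist_torque': array([-0.01229336, -0.00521933, -0.00651461]), 'grip_force': 0.0, 'opening': -2.6508596589236694e-06}
[307.42809492 179.86582456]
```

View pics/s2.png

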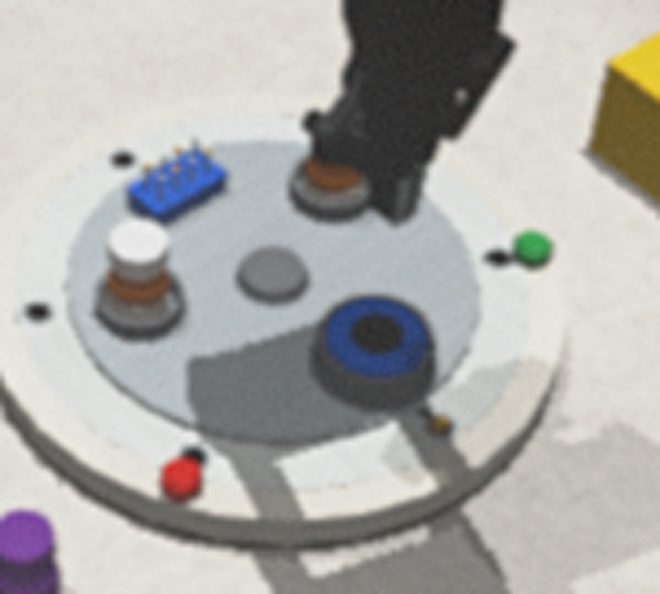

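The view shows the shut fingertip at crop (400,215), over the cap region and clear of the jars. That is a bit higher in the picture than the projected TCP at crop (385,263). I'll go down partway and check from both cameras.

```bash
python3 -m crank '[{"offset":[-0.0005,-0.0005,0.015],"twist":[0,0,0]},{"offset":[-0.0005,-0.0005,0.03],"twist":[0,0,0]},{"offset":[-0.0005,-0.0005,0.044],"twist":[0,0,0]},{"offset":[-0.0005,-0.0005,0.044],"twist":[0,0,0]}]'
python3 - <<'E'
from h import *
p=get_obs()["tool_pos"]
o=[]
for cam,b in(("side",(220,120,370,255)),("top",(195,120,345,255))):
  im=get_image(cam).copy(); u=proj(cam,p); v=proj(cam,[.505,-.0645,.06]); 
  s=cv2.resize(im[b[1]:b[3],b[0]:b[2],::-1],(399,359),interpolation=cv2.INTER_CUBIC)
  cap=blob(im,cam,.06,(100,110,30),(125,255,255),(285,180,325,212) if cam=="side" else (250,200,290,235))
  print(cam,u,v,cap[2],(u-np.array(b[:2]))*2.66,(v-np.array(b[:2]))*2.66); o.append(s)
cv2.imwrite("pics/s3.png",np.hstack(o))
E
```

```text
t: 3.38
tool_pos: [0.5033, -0.0637, 0.0654]
tool_rot: [-3.14, 0.001, 0.006]
contact_force: [-0.4, 0.4, -0.2]
opening: 0.0001
grip_force: 0.0
side [305.75276983 194.78438616] [305.30403499 195.69823582] [304.92105103 196.23684692] [228.10236776 198.92646718] [226.90873308 201.35730728]Traceback (most recent call last):
  File "<stdin>", line 7, in <module>
  File "h.py", line 14, in blob
    n,l,s,c=cv2.connectedComponentsWithStats(m); i=1+np.argmax(s[1:,4]); p=cv2.minEnclosingCircle(np.argwhere(l==i)[:,::-1].astype(np.float32))
                                                     ~~~~~~~~~^^^^^^^^^
    return _wrapfunc(a, 'argmax', axis=axis, out=out, **kwds)
    return bound(*args, **kwds)
ValueError: attempt to get argmax of an empty sequence
```

Run:
```python
from h import *
p=get_obs()["tool_pos"];print(p,get_obs()["contact_force"])
im=get_image("side")
cv2.imwrite("pics/s3.png",cv2.resize(im[120:255,220:370,::-1],(660,594),interpolation=cv2.INTER_CUBIC))
print((proj("side",p)-[220,120])*4.4)
```

```text
[ 0.50480217 -0.06401867  0.06739009] [-0.02615107  0.52986679  0.15154889]
[376.21858541 324.64464913]
```

View pics/s3.png

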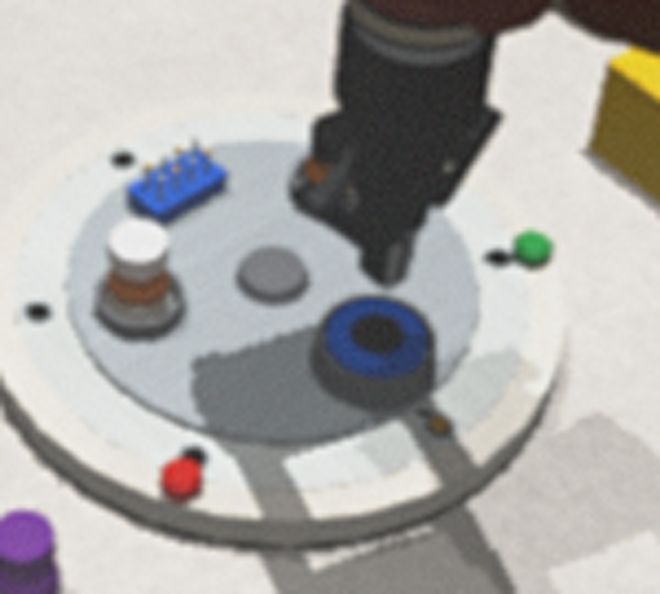

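The fingertip shows at crop (390,280), but the reported TCP projects to (376,325). The cap itself fits the calibration, so I'll check against the top view.

Run:
```python
from h import *
p=get_obs()["tool_pos"];print(p)
im=get_image("top")
b=(215,140,340,252)
cv2.imwrite("pics/s4.png",cv2.resize(im[b[1]:b[3],b[0]:b[2],::-1],(660,591),interpolation=cv2.INTER_CUBIC))
for z in (.067,.1,.14): print(z,(proj("top",[p[0],p[1],z])-b[:2])*5.28)
print("cap",(proj("top",[.505,-.0645,.06])-b[:2])*5.28)
# side: candidates for the true tip
for d in [(0,0,.02),(0,0,.03),(.02,0,0),(.02,-.02,0),(0,-.02,0)]: print(d,(proj("side",p+np.array(d))-[220,120])*4.4)
```

```text
[ 0.50520302 -0.06416635  0.06796659]
0.067 [291.85478593 396.35410086]
0.1 [295.39474539 395.08091509]
0.14 [299.96197716 393.43825941]
cap [291.74478767 397.00511176]
(0, 0, 0.02) [379.49555605 298.44050134]
(0, 0, 0.03) [381.27544204 285.71227239]
(0.02, 0, 0) [350.97841862 302.47095851]
(0.02, -0.02, 0) [377.2031972  286.02044952]
(0, -0.02, 0) [402.27390081 306.61736028]
```

View pics/s4.png

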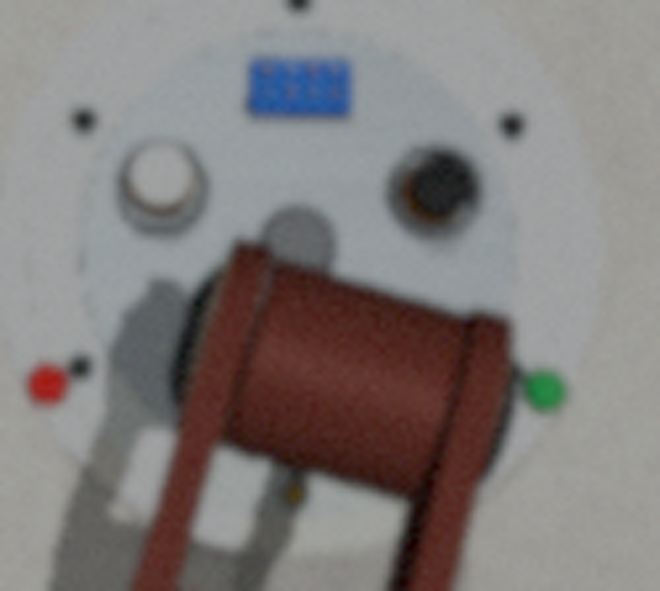

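The top view shows the wrist barrel centred at about (344,380), which agrees with the reported xy. Any error is therefore in height, and force will settle that. I'll press down a few mm and read the force.

```bash
python3 -m crank '[{"offset":[0,0,0.004],"twist":[0,0,0]},{"offset":[0,0,0.008],"twist":[0,0,0]},{"offset":[0,0,0.012],"twist":[0,0,0]},{"offset":[0,0,0.012],"twist":[0,0,0]},{"offset":[0,0,0.012],"twist":[0,0,0]}]'; python3 -c "
from h import *
for i in range(4): o=get_obs();print(o['tool_pos'].round(4),o['contact_force'].round(1),o['wrist_torque'].round(2));get_image('side')"
```

```text
t: 4.2
tool_pos: [0.5049, -0.0641, 0.0557]
tool_rot: [-3.142, 0.001, -0.0]
contact_force: [1.1, -0.7, -0.9]
opening: -0.0002
grip_force: 0.0
[ 0.5049 -0.0641  0.0557] [ 1.1 -0.7 -0.9] [-0.   -0.02 -0.03]
[ 0.505  -0.0641  0.0558] [-0.3  0.6  0.1] [0.01 0.05 0.05]
[ 0.505  -0.0641  0.0558] [-0.8 -0.3 -0.1] [-0.   -0.01  0.  ]
[ 0.5051 -0.0641  0.0559] [ 0.3  0.1 -0.5] [-0.   -0.03 -0.03]
```

There's no contact at a reported 0.056, so the tip really is offset. I'll look closely before going lower.

Run:
```python
from h import *
p=get_obs()["tool_pos"];im=get_image("side")
b=(270,150,350,222)
cv2.imwrite("pics/s5.png",cv2.resize(np.clip(im[b[1]:b[3],b[0]:b[2],::-1]*1.7,0,255).astype(np.uint8),(800,600)[:2] if 0 else (660,594),interpolation=cv2.INTER_CUBIC))
s=8.25
for n,q in dict(tcp=p,cap=[.505,-.0645,.06],up20=p+[0,0,.02],up30=p+[0,0,.03],up40=p+[0,0,.04],xy=p+[.018,-.028,0]).items(): print(n,((proj("side",q)-b[:2])*s).round())
```

```text
tcp [289. 387.]
cap [291. 377.]
up20 [295. 341.]
up30 [299. 317.]
up40 [302. 293.]
xy [315. 308.]
```

View pics/s5.png

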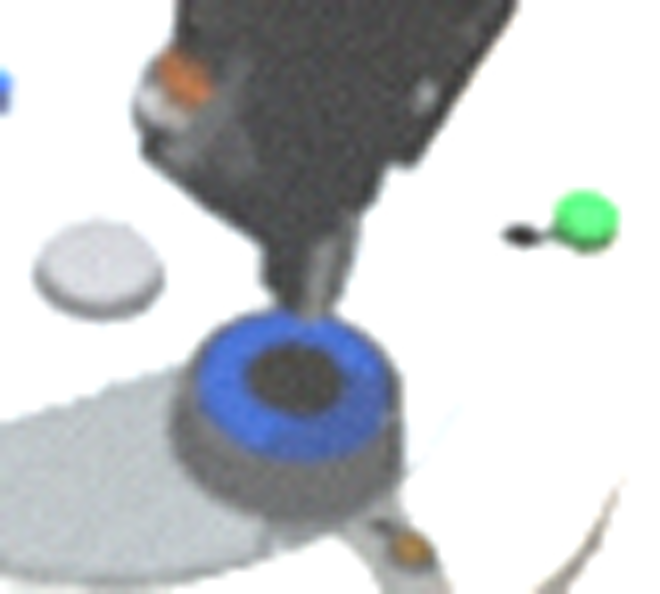

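The tip bottom, at about (308,312), overlaps the rear edge of the blue cap and there is no collar contact. It must be above the cap, roughly 30 mm higher than reported, with xy right to a few mm. I'll go down in small steps with force checks.

```bash
python3 -m crank '[{"offset":[0,0,0.005],"twist":[0,0,0]},{"offset":[0,0,0.01],"twist":[0,0,0]},{"offset":[0,0,0.014],"twist":[0,0,0]},{"offset":[0,0,0.014],"twist":[0,0,0]}]'; python3 -c "
from h import *
for i in range(3): o=get_obs();print(o['tool_pos'].round(4),o['contact_force'].round(1),o['wrist_torque'].round(2));get_image('side')"
```

```text
t: 4.95
tool_pos: [0.5044, -0.064, 0.041]
tool_rot: [-3.141, 0.001, 0.002]
contact_force: [-0.0, 0.7, -0.2]
opening: -0.0002
grip_force: 0.0
[ 0.5044 -0.064   0.041 ] [-0.   0.7 -0.2] [-0.    0.03 -0.05]
[ 0.5047 -0.064   0.0414] [-0.8  0.2 -0.2] [-0.02 -0.05  0.03]
[ 0.5049 -0.0641  0.0416] [-0.4 -0.2 -0. ] [-0.03  0.08  0.04]
```

```bash
python3 -m crank '[{"offset":[0,0,0.003],"twist":[0,0,0]},{"offset":[0,0,0.006],"twist":[0,0,0]},{"offset":[0,0,0.006],"twist":[0,0,0]}]'
python3 - <<'E'
from h import *
o=get_obs();print(o['contact_force'].round(1));p=o["tool_pos"];im=get_image("side")
b=(270,150,350,222)
cv2.imwrite("pics/s6.png",cv2.resize(np.clip(im[b[1]:b[3],b[0]:b[2],::-1]*1.7,0,255).astype(np.uint8),(660,594),interpolation=cv2.INTER_CUBIC))
E
```

```text
t: 5.48
tool_pos: [0.5045, -0.064, 0.0352]
tool_rot: [-3.141, 0.001, 0.001]
contact_force: [-0.9, -0.2, 0.1]
opening: -0.0002
grip_force: 0.0
[-0.9 -0.2  0.1]
```

View pics/s6.png

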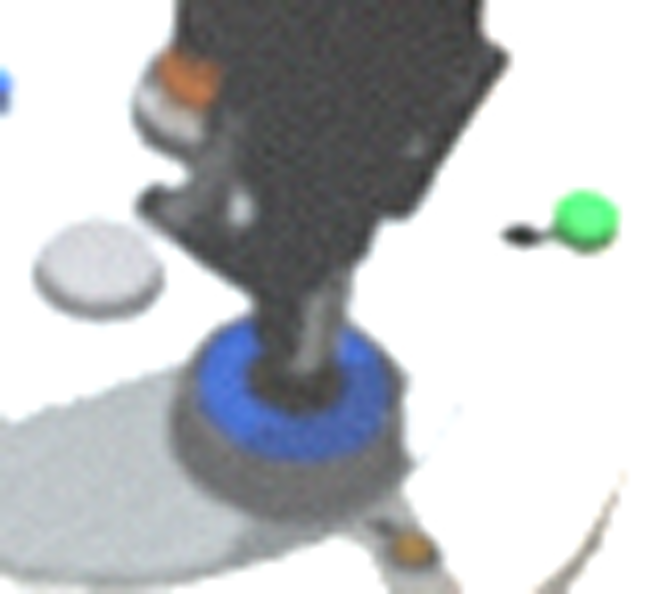

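The tip is now right over the black pad at (300,378), just above contact and centred. I'll continue in small steps.

```bash
python3 -m crank '[{"offset":[0,0,0.002],"twist":[0,0,0]},{"offset":[0,0,0.004],"twist":[0,0,0]},{"offset":[0,0,0.006],"twist":[0,0,0]},{"offset":[0,0,0.006],"twist":[0,0,0]}]'; python3 -c "
from h import *
for i in range(3): o=get_obs();print(o['tool_pos'].round(4),o['contact_force'].round(1),o['wrist_torque'].round(2));get_image('side')"
```

```text
t: 6.02
tool_pos: [0.5047, -0.064, 0.0294]
tool_rot: [-3.141, 0.001, 0.001]
contact_force: [0.5, 0.2, -0.3]
opening: -0.0001
grip_force: 0.0
[ 0.5047 -0.064   0.0294] [ 0.5  0.2 -0.3] [ 0.02  0.06 -0.08]
[ 0.5048 -0.0641  0.0295] [0.  0.1 0.1] [-0.04 -0.01 -0.  ]
[ 0.5049 -0.0641  0.0297] [-0.2 -0.3 -0.1] [0.1  0.02 0.  ]
```

```bash
python3 -m crank '[{"offset":[0,0,0.002],"twist":[0,0,0]},{"offset":[0,0,0.004],"twist":[0,0,0]},{"offset":[0,0,0.004],"twist":[0,0,0]},{"offset":[0,0,0.004],"twist":[0,0,0]}]'; python3 -c "
from h import *
for i in range(3): o=get_obs();print(o['tool_pos'].round(4),o['contact_force'].round(1));get_image('side')"
```

```text
t: 6.68
tool_pos: [0.5049, -0.0641, 0.0257]
tool_rot: [-3.142, 0.001, 0.0]
contact_force: [0.3, 0.9, 0.2]
opening: -0.0003
grip_force: 0.0
[ 0.5049 -0.0641  0.0257] [0.3 0.9 0.2]
[ 0.5049 -0.0641  0.0257] [ 0.1 -0.3  0.3]
[ 0.505  -0.0641  0.0258] [-0.6 -1.3  0.3]
```

```bash
python3 -m crank '[{"offset":[0,0,0.002],"twist":[0,0,0]},{"offset":[0,0,0.003],"twist":[0,0,0]},{"offset":[0,0,0.003],"twist":[0,0,0]},{"offset":[0,0,0.003],"twist":[0,0,0]}]'; python3 -c "
from h import *
for i in range(3): o=get_obs();print(o['tool_pos'].round(4),o['contact_force'].round(1));get_image('side')"
```

```text
t: 7.32
tool_pos: [0.5049, -0.0641, 0.0227]
tool_rot: [-3.142, 0.001, 0.0]
contact_force: [-0.4, -0.0, -0.1]
opening: -0.0004
grip_force: 0.0
[ 0.5049 -0.0641  0.0227] [-0.4 -0.  -0.1]
[ 0.5049 -0.0641  0.0227] [-0.4  0.2 -0.4]
[ 0.505  -0.0641  0.0228] [-0.8  0.2  0.5]
```

Run:
```python
from h import *
b=(270,150,350,222);im=get_image("side")
n=cv2.resize(np.clip(im[b[1]:b[3],b[0]:b[2],::-1]*1.7,0,255).astype(np.uint8),(660,594),interpolation=cv2.INTER_CUBIC)
cv2.imwrite("pics/s7.png",n)
for f in("s5","s6","s7"):
  h=cv2.cvtColor(cv2.imread(f"pics/{f}.png"),cv2.COLOR_BGR2HSV); m=cv2.inRange(h,(100,110,60),(125,255,255)); m[:250]=0
  print(f,[int(np.max(np.argwhere(m[:,c])[:,0])) for c in (250,270,290,310,330,350)],[int(np.min(np.argwhere(m[r])[:,0])) for r in (370,390,410)],[int(np.max(np.argwhere(m[r])[:,0])) for r in (370,390,410)])
o=get_obs();print(o["effort"],o["tool_pos"])
```

```text
s5 [448, 453, 456, 458, 453, 448] [201, 201, 206] [383, 384, 379]
s6 [448, 454, 456, 457, 454, 448] [201, 202, 206] [380, 383, 380]
s7 [447, 453, 456, 458, 453, 448] [201, 202, 206] [380, 385, 381]
[-1.97882131e-03 -3.02218866e+01 -3.26206899e+01  3.85867679e-05
  2.32864031e-04  6.26221080e-06] [ 0.50499626 -0.06411967  0.02277895]
```

View pics/s7.png

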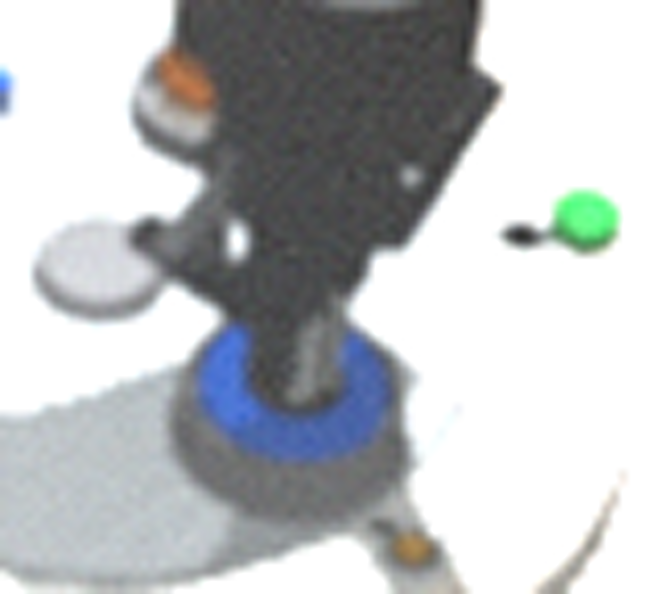

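The tip's near corner is at (298,405) and the cap has not moved. Contact should come about 5 mm lower.

```bash
python3 -m crank '[{"offset":[0,0,0.002],"twist":[0,0,0]},{"offset":[0,0,0.004],"twist":[0,0,0]},{"offset":[0,0,0.005],"twist":[0,0,0]},{"offset":[0,0,0.005],"twist":[0,0,0]}]'; python3 -c "
from h import *
for i in range(3): o=get_obs();print(o['tool_pos'].round(4),o['contact_force'].round(1));get_image('side')"
```

```text
t: 8.02
tool_pos: [0.5051, -0.0642, 0.018]
tool_rot: [3.141, -0.001, 0.0]
contact_force: [-1.7, 0.0, 3.6]
opening: 0.0002
grip_force: 1.6
[ 0.5051 -0.0642  0.018 ] [-1.7  0.   3.6]
[ 0.5051 -0.0641  0.0179] [-0.9  1.1  3.4]
[ 0.5051 -0.0642  0.018 ] [-1.1  0.4  4. ]
```

Contact at 3.6 N, so about 1 mm of travel. I'll press about 11 mm more (expecting around 9 N).

```bash
python3 -m crank '[{"offset":[0,0,0.003],"twist":[0,0,0]},{"offset":[0,0,0.006],"twist":[0,0,0]},{"offset":[0,0,0.009],"twist":[0,0,0]},{"offset":[0,0,0.011],"twist":[0,0,0]},{"offset":[0,0,0.011],"twist":[0,0,0]},{"offset":[0,0,0.011],"twist":[0,0,0]}]'; python3 -c "
from h import *
for i in range(3): o=get_obs();print(o['tool_pos'].round(4),o['contact_force'].round(1));get_image('side')"
```

```text
t: 8.93
tool_pos: [0.5052, -0.0642, 0.0074]
tool_rot: [3.141, -0.001, 0.0]
contact_force: [-3.1, -0.0, 8.4]
opening: 0.0002
grip_force: 4.3
[ 0.5052 -0.0642  0.0074] [-3.1 -0.   8.4]
[ 0.5052 -0.0642  0.0074] [-4.1  0.6  8. ]
[ 0.5052 -0.0642  0.0074] [-2.5  0.   8.2]
```

Force is 8.3 N, so depth is about 10.7 mm and the tooth is clear. Now I'll drag it along the arc, first to 45°, then check.

```bash
python3 -m crank '[{"offset":[0.0001,0.0044,0],"twist":[0,0,0]},{"offset":[0.0005,0.0088,0],"twist":[0,0,0]},{"offset":[0.001,0.0131,0],"twist":[0,0,0]},{"offset":[0.0018,0.0175,0],"twist":[0,0,0]},{"offset":[0.0029,0.0217,0],"twist":[0,0,0]},{"offset":[0.0041,0.026,0],"twist":[0,0,0]},{"offset":[0.0056,0.0301,0],"twist":[0,0,0]},{"offset":[0.0073,0.0342,0],"twist":[0,0,0]},{"offset":[0.0092,0.0381,0],"twist":[0,0,0]},{"offset":[0.0113,0.042,0],"twist":[0,0,0]},{"offset":[0.0136,0.0457,0],"twist":[0,0,0]},{"offset":[0.016,0.0494,0],"twist":[0,0,0]},{"offset":[0.0187,0.0529,0],"twist":[0,0,0]},{"offset":[0.0216,0.0562,0],"twist":[0,0,0]},{"offset":[0.0246,0.0594,0],"twist":[0,0,0]},{"offset":[0.0246,0.0594,0],"twist":[0,0,0]}]'
cat > ang.py <<'E'
from h import *
o=get_obs();print(o['tool_pos'].round(4),o['contact_force'].round(1),o['t'])
c=np.array([.589,-.0645])
for cam in("top","side"):
  im=get_image(cam);h=cv2.cvtColor(im,cv2.COLOR_RGB2HSV)
  # brass tooth: yellow-orange near radius 137 ; bur block: blue opposite; cap: blue
  for n,lo,hi,z in(("blue",(100,100,40),(125,255,255),.058),("brass",(12,90,50),(30,255,255),.03)):
    k,l,s,ce=cv2.connectedComponentsWithStats(cv2.inRange(h,lo,hi))
    for i in range(1,k):
      w=at(cam,ce[i],z)[:2]; r=w-c
      if np.hypot(*r)<.16 and s[i,4]>=2: print(cam,n,s[i,4],w.round(4),"r",np.hypot(*r).round(4),"ang",round((np.degrees(np.arctan2(r[1],r[0]))-180)%360,1))
E
python3 ang.py
```

```text
t: 11.08
tool_pos: [0.5315, -0.1245, 0.0083]
tool_rot: [3.14, -0.001, 0.006]
contact_force: [0.9, -0.3, 8.8]
opening: 0.0001
grip_force: 4.1
[ 0.5315 -0.1245  0.0083] [ 0.9 -0.3  8.8] 11.075
top blue 184 [ 0.6494 -0.0051] r 0.0847 ang 224.5
top brass 6 [ 0.6541 -0.0942] r 0.0715 ang 155.5
side blue 180 [0.6394 0.0053] r 0.0861 ang 234.2
side blue 106 [ 0.523  -0.1144] r 0.0827 ang 37.1
side brass 4 [ 0.6924 -0.1061] r 0.1115 ang 158.1
side brass 19 [ 0.6757 -0.113 ] r 0.0994 ang 150.8
side brass 3 [0.5695 0.0011] r 0.0684 ang 286.6
side brass 3 [ 0.5633 -0.0067] r 0.0633 ang 294.0
side brass 2 [5.606e-01 5.000e-04] r 0.0709 ang 293.6
```

The bur block reads 224.5°, so the plunger is at about 44.5° and following without slip. Now the remaining 15°.

```bash
python3 -m crank '[{"offset":[0.0032,0.003,0],"twist":[0,0,0]},{"offset":[0.0065,0.0059,0],"twist":[0,0,0]},{"offset":[0.01,0.0086,0],"twist":[0,0,0]},{"offset":[0.0137,0.0111,0],"twist":[0,0,0]},{"offset":[0.0174,0.0133,0],"twist":[0,0,0]},{"offset":[0.0174,0.0133,0],"twist":[0,0,0]},{"offset":[0.0174,0.0133,0],"twist":[0,0,0]}]'; python3 ang.py
```

```text
t: 12.05
tool_pos: [0.5489, -0.1377, 0.0084]
tool_rot: [3.14, -0.001, 0.007]
contact_force: [0.6, 0.1, 7.8]
opening: -0.0001
grip_force: 4.0
[ 0.5489 -0.1377  0.0084] [0.6 0.1 7.8] 12.05
top blue 181 [0.6325 0.0078] r 0.0843 ang 239.0
top blue 18 [ 0.5268 -0.1228] r 0.0853 ang 43.2
top brass 2 [ 0.6601 -0.0721] r 0.0715 ang 173.9
top brass 7 [ 0.658  -0.0834] r 0.0715 ang 164.6
side blue 96 [ 0.54  -0.127] r 0.0794 ang 51.9
side blue 187 [0.6223 0.0184] r 0.0893 ang 248.1
side brass 8 [ 0.6932 -0.0877] r 0.1067 ang 167.4
side brass 5 [ 0.6825 -0.0908] r 0.0971 ang 164.3
side brass 3 [ 0.5613 -0.0039] r 0.0666 ang 294.5
side brass 12 [ 0.5507 -0.0141] r 0.0633 ang 307.2
side brass 3 [ 0.5484 -0.0288] r 0.0541 ang 318.7
```

Run:
```python
from h import *
im=cv2.resize(cv2.imread("pics/top.png"),(512,384),interpolation=cv2.INTER_AREA)
k,l,s,ce=cv2.connectedComponentsWithStats(cv2.inRange(cv2.cvtColor(im,cv2.COLOR_BGR2HSV),(100,100,40),(125,255,255)))
for i in range(1,k):
  r=at("top",ce[i],.058)[:2]-[.589,-.0645]
  if np.hypot(*r)<.16: print(s[i,4],r,(np.degrees(np.arctan2(r[1],r[0]))-180)%360)
```

```text
184 [ 0.08419744 -0.00032013] 179.78215783314081
289 [-0.08275968 -0.00238801] 1.652797079644074
```

The block has turned 59.2° from its start reading. I'll nudge +0.7°, then raise slowly, watching that the cap follows: force persisting past 8 mm means the tooth entered the hole.

```bash
python3 -m crank '[{"offset":[0.0005,0.0003,0],"twist":[0,0,0]},{"offset":[0.001,0.0006,0],"twist":[0,0,0]},{"offset":[0.001,0.0006,0],"twist":[0,0,0]},{"offset":[0.001,0.0006,-0.002],"twist":[0,0,0]},{"offset":[0.001,0.0006,-0.004],"twist":[0,0,0]},{"offset":[0.001,0.0006,-0.006],"twist":[0,0,0]},{"offset":[0.001,0.0006,-0.008],"twist":[0,0,0]},{"offset":[0.001,0.0006,-0.008],"twist":[0,0,0]}]'; python3 ang.py | grep -v brass
```

```text
t: 13.15
tool_pos: [0.549, -0.1378, 0.0154]
tool_rot: [3.141, -0.001, 0.004]
contact_force: [1.6, -0.1, 4.9]
opening: 0.0001
grip_force: 2.5
[ 0.549  -0.1378  0.0154] [ 1.6 -0.1  4.9] 13.15
top blue 183 [0.6324 0.0076] r 0.0841 ang 239.0
top blue 18 [ 0.5267 -0.1247] r 0.0867 ang 44.0
side blue 134 [ 0.5413 -0.1297] r 0.0808 ang 53.8
side blue 186 [0.6218 0.0187] r 0.0894 ang 248.5
```

The force still follows the spring (4.9 N at about 3.5 mm depth), so the tooth has sprung into the hole. Now I'll lift straight off and back away.

```bash
python3 -m crank '[{"offset":[0,0,-0.003],"twist":[0,0,0]},{"offset":[0,0,-0.008],"twist":[0,0,0]},{"offset":[0,0,-0.02],"twist":[0,0,0]},{"offset":[0,0,-0.05],"twist":[0,0,0]},{"offset":[0,0,-0.09],"twist":[0,0,0]},{"offset":[0,0,-0.13],"twist":[0,0,0]},{"offset":[0,0.03,-0.17],"twist":[0,0,0]},{"offset":[-0.04,0.07,-0.19],"twist":[0,0,0]},{"offset":[-0.08,0.11,-0.19],"twist":[0,0,0]},{"offset":[-0.11,0.16,-0.19],"twist":[0,0,0]},{"offset":[-0.13,0.21,-0.19],"twist":[0,0,0]},{"offset":[-0.14,0.26,-0.19],"twist":[0,0,0]},{"offset":[-0.14,0.26,-0.19],"twist":[0,0,0]}]'; python3 ang.py
python3 - <<'E'
from h import *
a=get_image("top")[115:260,190:345,::-1];b=get_image("side")[110:260,200:360,::-1]
cv2.imwrite("pics/end.png",np.hstack([cv2.resize(x,(400,380),interpolation=cv2.INTER_CUBIC) for x in(a,b)]))
E
```

```text
t: 14.88
tool_pos: [0.406, -0.3994, 0.2043]
tool_rot: [-3.141, 0.008, 0.002]
contact_force: [0.9, 0.5, -1.0]
opening: -0.0001
grip_force: 0.0
[ 0.406  -0.3994  0.2043] [ 0.9  0.5 -1. ] 14.875
top blue 184 [0.632  0.0079] r 0.0842 ang 239.3
top blue 292 [ 0.5479 -0.1386] r 0.0848 ang 61.0
top brass 5 [ 0.661  -0.0715] r 0.0723 ang 174.4
top brass 9 [ 0.5225 -0.1864] r 0.1388 ang 61.4
side blue 223 [ 0.5468 -0.1363] r 0.0833 ang 59.6
side blue 185 [0.6211 0.0189] r 0.0894 ang 249.0
side brass 5 [ 0.6949 -0.0878] r 0.1084 ang 167.6
side brass 5 [ 0.6802 -0.0987] r 0.0974 ang 159.4
side brass 2 [ 0.6877 -0.0836] r 0.1005 ang 169.1
side brass 2 [ 0.6806 -0.0863] r 0.0941 ang 166.6
side brass 10 [ 0.5226 -0.1844] r 0.1371 ang 61.0
side brass 5 [ 0.5596 -0.0061] r 0.0654 ang 296.7
side brass 4 [ 0.5449 -0.0243] r 0.0596 ang 317.6
side brass 8 [ 0.5481 -0.0106] r 0.0677 ang 307.2
```

View pics/end.png

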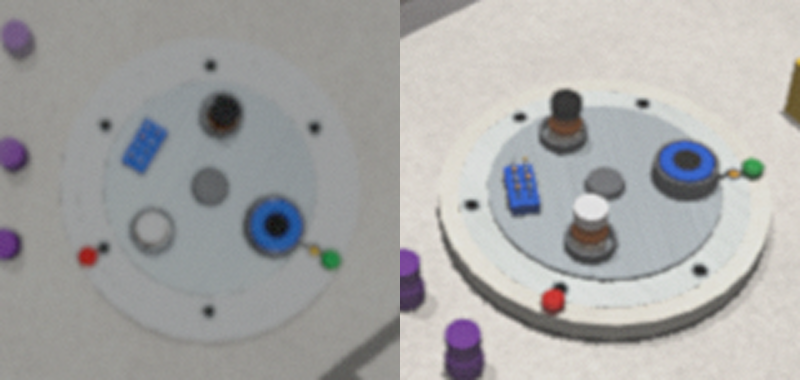

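The brass tooth fills the hole beside the green stud (top (314,250), side (735,174)). The cap is up and proud of its collar, and both jars stand in their cups. The tool is clear of everything.

```bash
python3 -c "
from station import *
print(finish_job())"
```

```text
the job is handed in; nothing more can be done
None
```

The stand is turned one hole round (+60°) and locked beside the green stud with the plunger sprung back up; both jars are upright in their cups, the robot never went near the soap bottle or yellow box, and the job was handed in at about 15 s.

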